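# Set up the kitchen scale level

## Robot

A 7-joint arm with a two-finger parallel gripper is mounted at the origin on a cart in front of the work surface, level with it; the furniture and walls round the work are solid. World frame = base frame: x ahead of the robot, y to its left, z up, the work surface at z = 0. Lengths are in m, angles in rad, forces in N, time in s.
With the tool pointing down it reaches from about 0.4 to 0.9 m from the base axis. Payload 5.5 kg.
Tool frame: the origin (TCP) lies between the finger pads; the fingertips stand 8 mm ahead of it and the grasp point (between the pads) lies 11 mm behind it; z points along the fingers, y is the line along which they close (so a half turn about z gives the same grasp; the last joint's range is limited). The gripper opens to 85 mm and grips with 20 to 120 N. Pads are 22 mm wide; open, the fingers measure 114 mm over their backs; the gripper's body (76 mm by 85 mm) begins 54 mm behind the grasp point. The pads swing forward as they close: fully open they stand 13 mm farther back than shut.
Start: joints at [1.368, 0.501, -0.427, 1.55, 0.221, 1.138, -0.21], TCP at [0.292, -0.581, 0.239] pointing down, gripper open.
Joint ranges: [-2.88, 2.88], [-0.31, 2.03], [-1.54, 1.56], [0.2, 2.42], [-1.41, 4.55], [0.19, 2.02], [-2.57, 2.57]. Speed limits (rad/s): [2.57, 2.57, 3.14, 3.14, 3.14, 3.14, 3.14].

## Interface

Orientations are given as a unit quaternion [w, x, y, z].
In Python, from cell import read_state, grab_frame, camera_info, close_job gives the robot as it stands.
- The arm moves only by the tool carry_out, never from a script. Its argument "moves" is a list of rows, each an object with "gripper": the opening, from 0 (shut) to 1 (fully open); "travel": the shift along the tool's x, y, z in cm, a list of three; "rot": the turn, a rotation vector about the tool's x, y, z in rad, a list of three. In form: [{"gripper": gripper, "travel": [tx, ty, tz], "rot": [wx, wy, wz]}, ...]. A call has 1 to 10 rows; each row shifts and turns the commanded pose from where the row before left it, along the tool's axes as they then stand; what a row does not reach is not made up. A row lasts 1/8 s, in which the tool goes at most 62.5 mm and 10.7 degrees, less where a joint would pass 70% of its speed; a pose out of reach is approached as far as the arm can. A call is refused whole if a number of a shift passes 6.25 or a number of a turn 0.188, either way. A call with a gripper value outside its range is refused whole. The fingers move at their own pace and stop on an object; "newtons" is the grip in N (left out, the last holds). Time passes only in rows, so rows that do not move let the fingers close. It gives the time, the measured TCP pose, the force, the opening and the grip force at its end, in the units of the state.
- read_state(): the state, without advancing time (a new reading comes with each control period).
- grab_frame(name): name is "side" or "top" or "wrist"; returns the picture (420x560x3 uint8, blue, green, red); there is no depth.
- camera_info(name): a dict with "camera_matrix" (3x3 intrinsics, pixels), "k1" (the pictures are not rectified: a ray, as slopes to the right and down, at radius r is drawn at 1 + k1 r^2 times it, then the intrinsics apply), "rvec" (rotation vector, rad) and "tvec" (3), from world to camera coordinates, as OpenCV has them. Camera axes: x right, y down, z forward; pixel columns grow to the right and rows downward; lengths in m; the calibration is good to about 2 mm. A picture is of the moment at which its call begins: read the wrist's pose just before it. camera_info takes no time and is no camera call; for the wrist camera it gives the pose at the moment of the call.
- close_job(): hands the job in; it is judged then, once.
The state is a dict: "t": time; "qpos": joint angles; "qd": joint speeds; "tau": joint torques, N m; "position": TCP position; "tcp_rot": TCP orientation; "contact_force": force on the tool from outside, world axes, zero at the start; "moment": the same for the moment, N m; "finger_gap": finger opening in m; "finger_force": force on a finger pad.
Only numpy, scipy, OpenCV 4.12 (cv2) and the standard library are available. Lean on these libraries where they do the work, as an engineer would, in place of code of your own. Each camera call takes 0.05 s, during which the arm holds its last target. There are 200 camera calls.

## Task

Set up the kitchen scale: slip the pan carrier over the upright spindle until its hub rests on the shoulder, its bar in line with the arm of the screw foot, and let go. Stand the spirit level along the middle of the bar, let go and give the bubble a second to settle, then turn the knob of the screw foot until the bubble stays between the two lines. Last, press the level down on the carrier with about 6 N, to see that it still reads level with everything seated under load, and finish while still pressing it; leave the other things on the worktop where they are.

Things in the scene. Friction and masses are not known exactly. Their poses are not given: they have to be found in the camera images.
- carrier: Pan carrier of the scale, aluminium: flat bar 120 x 44 x 12 mm on top of a round hub 40 mm wide and 22 mm high; a plain 20 mm hole goes right through both. 34 mm high, 0.2 kg, stands on its hub. Origin: centre of the hub's underside; x along the bar, z up. Either end may point to the screw foot.
- level: Small spirit level, aluminium with black ends, 100 x 30 x 26 mm, 0.22 kg, upright. Origin: centre of its underside; x along its length, z up. The vial lies along x in a window in the middle of the top, recessed below the rims, so the middle of the top (26 mm up) may be pressed. Either end may point to the screw foot.
- bubble (a joint): Bubble: where it lies along the curved vial, in rad; 0 is centred, 0.01 rad is 1 mm off towards the level's +x end, stops at +-0.165. It goes to the higher end, 8 rad per rad of slope, and settles in half a second. It lies wholly between the two black lines within 0.02 rad (2 mm) of the middle.
- spindle_seat (a point): Centre of the shoulder on the scale: a steel disc 44 mm wide, 67 mm over the worktop, where the hub comes to rest. The spindle rises from it, 16 mm in diameter, 26 mm high, tip tapered. Frame: z up along the spindle, x from dial to back, y away from the screw foot. A spring bears the shoulder: it sinks 1 mm per N beyond the first 2 N (spindle's own 0.8 N included), stop at 12 mm.
- knob (a point): Knob of the screw foot: ribbed, grey, 37 mm wide, 26 mm high (58 to 84 mm over the worktop), vertical axis, on the end of an arm, 150 mm from the spindle on its -y side. This point: on the axis, 14 mm over the knob's underside; 16 mm are free below the knob. Turns stiffly (about 0.05 N m), stays where left; about 1 to 3 rad are needed.
- mug: Small terracotta mug on a cork coaster, right rear; bystander.
- egg_cup: Stoneware egg cup, 47 mm wide, 48 mm high, in front; bystander.
- spice_tin: Round tin, 65 mm wide, 62 mm high, front right; bystander.
- pepper_mill: Dark wooden mill, 58 mm wide, 150 mm high, left rear; bystander.
- salt_shaker: Glass shaker, 44 mm wide, 90 mm high, left rear; bystander.
- tumbler: Clear glass, 81 mm wide, 92 mm high, at the rear; bystander.
- pan: Round steel weighing pan, 132 mm wide, 18 mm high, left front; not needed now; bystander.
- scale: White kitchen scale, origin on the worktop under the spindle, axes as spindle_seat. Housing 130 (x) x 170 (y) x 59 mm high; dial in front stands out 30 mm more. Two fixed feet at +y; the screw foot at -y starts too low. Turning its knob clockwise seen from above raises that side, 5.8 mrad per rad: the bubble moves 4.6 mm (0.046 rad) per rad towards the screw foot.

How it is judged:
By the outcome, as a careful person would: the job done as asked, in the order asked, and still so for the second after the job is handed in, while the arm keeps its last pose, push and grip.
It also fails if it takes over 72 s, if anything falls off the work surface, if the arm or the gripper's body presses on something with over 40 N, if the wrist force passes 120 N, or if a joint passes its speed limit or range.

## Working session

There is one attempt and no reset: what is moved stays moved. The work goes in short steps, Python scripts to look and compute and a tool call to move; the robot and the scene stay as the last step left them, time stands still between calls to the robot, and variables do not carry over. Pictures are saved under pics/ and viewed, at most 10 in all, crops included, and the job is handed in when it is done.

Besides the shell and the picture viewer there is one more tool, called by a JSON object that holds its "fn" and its "kwargs". carry_out: Moves the arm, as the interface text tells. Its arguments: {"type":"object","properties":{"moves":{"type":"array","items":{"type":"object","properties":{"gripper":{"type":"number"},"travel":{"type":"array","items":{"type":"number"}},"rot":{"type":"array","items":{"type":"number"}}}}},"newtons":{"type":"number"}},"required":["moves"]}

```bash
mkdir -p pics; ls
cat > h.py <<'E'
import numpy as np, cv2
from cell import *
def cam(n):
    c=camera_info(n); return np.array(c["camera_matrix"]),c["k1"],cv2.Rodrigues(np.array(c["rvec"],float))[0],np.array(c["tvec"],float).ravel()
def ray(n,u,v,c=None):
    K,k1,R,t=c or cam(n)
    p=cv2.undistortPoints(np.array([[[u,v]]],float),K,np.array([k1,0,0,0,0.]))[0,0]
    return -R.T@t, R.T@np.array([p[0],p[1],1])
def atz(n,u,v,z,c=None):
    o,d=ray(n,u,v,c); return o+d*(z-o[2])/d[2]
def proj(n,P,c=None):
    K,k1,R,t=c or cam(n)
    return cv2.projectPoints(np.array(P,float).reshape(-1,1,3),cv2.Rodrigues(R)[0],t,K,np.array([k1,0,0,0,0.]))[0][:,0]
E
python3 - <<'E'
from h import *
for n in("top","side"):
    cv2.imwrite(f"pics/{n}0.png",cv2.resize(grab_frame(n),(800,600),interpolation=cv2.INTER_CUBIC))
    K,k,R,t=cam(n);print(n,K.tolist(),k,-R.T@t,R.tolist())
K,k,R,t=cam("wrist");print(K.tolist(),k,-R.T@t,R.tolist())
s=read_state();print(s)
E
```

```text
pics
top [[485.26166539245276, 0.0, 272.76685126847275], [0.0, 485.26166539245276, 211.22541816645494], [0.0, 0.0, 1.0]] -0.14671080453170388 [ 0.33114443 -0.01217589  1.40604097] [[-0.028243684060030527, -0.9995965811260714, -0.0029948809302508955], [-0.9873740898947474, 0.02836526362887626, -0.15584549535929376], [0.15586757493217274, -0.0014445831002572324, -0.9877769040954694]]
side [[383.51794144116866, 0.0, 279.0762841478275], [0.0, 383.51794144116866, 207.84202769794948], [0.0, 0.0, 1.0]] -0.08955268503631142 [0.158973   0.62646018 0.57292751] [[-0.8640758778969508, -0.5033615394726564, -0.00019446421536509217], [-0.2785651691744213, 0.4785096979281229, -0.8327243934889633], [0.419254485675991, -0.7194828903931304, -0.5536876797185457]]
[[331.7018789192317, 0.0, 278.31273554957403], [0.0, 331.7018789192317, 210.40145821532286], [0.0, 0.0, 1.0]] -0.07135974665025847 [ 0.36661968 -0.54350709  0.37214672] [[0.44794320013956557, -0.8940618645470604, -0.0005213553100324175], [-0.8461584255030397, -0.4241307724492791, 0.32269026451350363], [-0.2887261823924917, -0.1441057605517969, -0.9465044750960483]]
{'t': 0.1, 'qpos': array([ 1.36821001,  0.50178622, -0.42680362,  1.55136937,  0.22080801,
        1.13828414, -0.21032592]), 'qd': array([-0.00056664, -0.00223275, -0.00122223, -0.00284831, -0.00083122,
       -0.0010669 ,  0.00050913]), 'tau': array([-1.12909859e-02, -5.70809090e+01, -5.83863303e+00, -2.81747282e+01,
        1.05825692e-02,  5.47492687e-03,  6.25199186e-05]), 'position': array([ 0.29161504, -0.58021812,  0.2383326 ]), 'tcp_rot': array([-8.78178966e-04,  9.72999224e-01,  2.30806644e-01, -1.76884212e-04]), 'contact_force': array([ 0.07338392, -0.07817016, -0.97769724]), 'moment': array([0.01008407, 0.02227259, 0.01196308]), 'finger_force': 0.0, 'finger_gap': 0.08561045228280284}
```

View pics/top0.png

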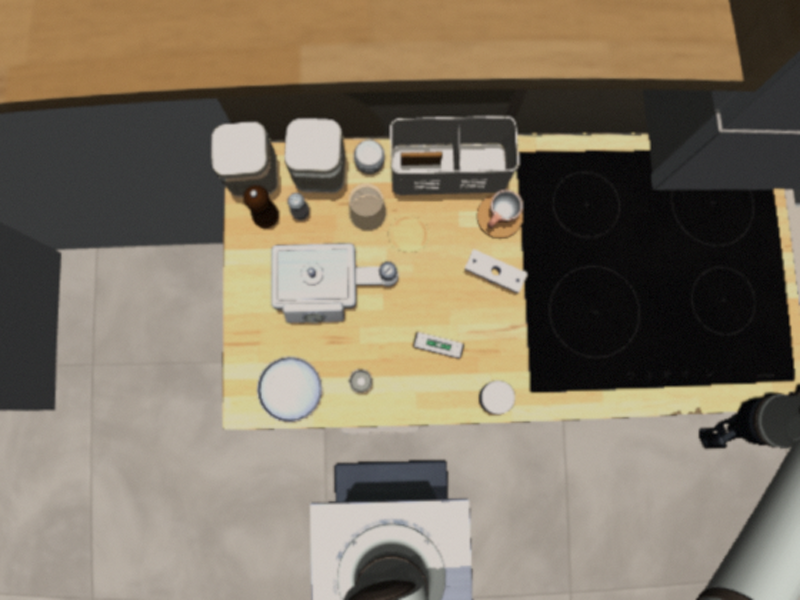

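View pics/side0.png

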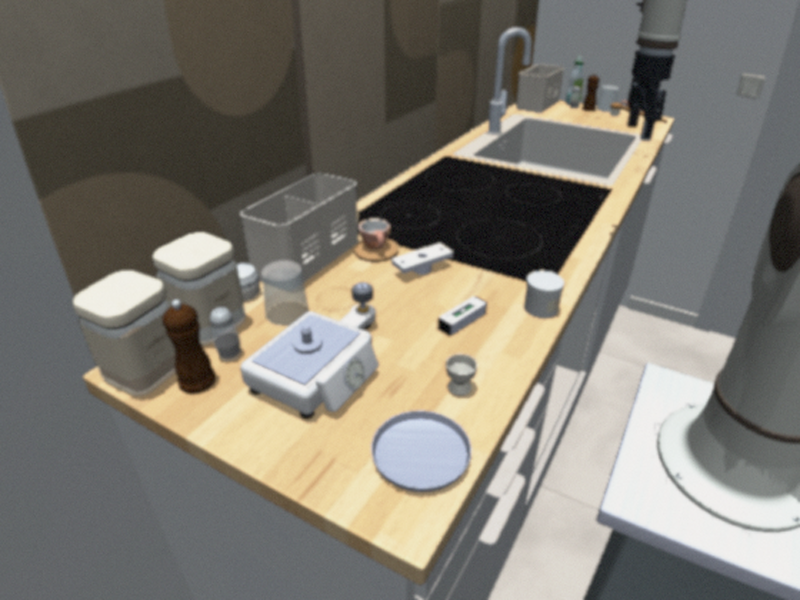

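The top picture shows the spindle near (312,272), the knob (388,272), the carrier's hole (496,271) and the level (439,345), in 1.43x pixels. I'll enlarge this region.

Run:
```python
from h import *
f=np.mean([grab_frame("top").astype(float) for _ in range(4)],0).astype(np.uint8)
cv2.imwrite("pics/c1.png",cv2.resize(f[155:265,180:380],(800,440),interpolation=cv2.INTER_CUBIC))
s=1/1.42857
for nm,u,v,z in [("spindle tip",312,271,.093),("knob",388,272,.084),("hole",496,271,.034),("e1",468,258,.034),("e2",524,283,.034),("lvl",439,345,.026)]:
    print(nm,atz("top",u*s,v*s,z))
```

```text
spindle tip [0.60289614 0.13449322 0.093     ]
knob [ 0.59838873 -0.01252425  0.084     ]
hole [ 0.60446592 -0.23115196  0.034     ]
e1 [ 0.63288131 -0.17553081  0.034     ]
e2 [ 0.57822369 -0.28686209  0.034     ]
lvl [ 0.45863652 -0.110247    0.026     ]
```

View pics/c1.png

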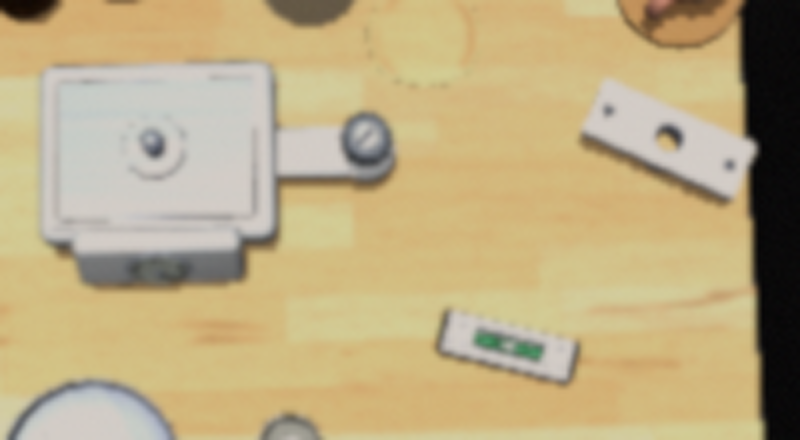

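The crop shows the shoulder at (154,146), knob top (367,137), carrier's hole (669,138) with corners (607,80), (756,148), (732,202), (582,132), and level corners (447,309), (580,342), (570,378), (438,346).

Run:
```python
from h import *
def p(x,y,z): return atz("top",(x+.5)/4-.5+180,(y+.5)/4-.5+155,z)
def show(n,*a): 
    r=p(*a); print(n,r.round(4)); return r
sh=show("shoulder",154,146,.067);show("tip",152,138,.093);k=show("knob",367,137,.084);show("hole",669,138,.034)
c=[p(*q,.034) for q in [(607,80),(756,148),(732,202),(582,132)]]; print("carr",np.mean(c,0))
l=[p(*q,.026) for q in [(447,309),(580,342),(570,378),(438,346)]]; print("lvl",np.mean(l,0))
for q in (c,l):
    d=(q[1]-q[0])+(q[2]-q[3]); print("len",np.linalg.norm(d)/2,"wid",np.linalg.norm(q[3]-q[0]),np.linalg.norm(q[2]-q[1]),"yaw",np.degrees(np.arctan2(d[1],d[0])))
w=k-sh; print("arm",np.linalg.norm(w[:2]),np.degrees(np.arctan2(w[1],w[0])))
# scale housing top corners z .059
h=[p(*q,.059) for q in [(43,70),(272,63),(277,240),(43,240)]];print(np.round(h,4)); d=h[1]-h[0];print(np.degrees(np.arctan2(d[1],d[0])))
```

```text
shoulder [0.6042 0.1382 0.067 ]
tip [0.6046 0.1366 0.093 ]
knob [ 0.6027 -0.012   0.084 ]
hole [ 0.6062 -0.2303  0.034 ]
carr [ 0.60444594 -0.23039736  0.034     ]
lvl [ 0.46137082 -0.10895287  0.026     ]
len 0.11889388341335308 wid 0.042974940969314 0.043887835868834685 yaw -116.88487627473297
len 0.0973410187464936 wid 0.02735139883845731 0.026817037338018452 yaw -105.55075419110644
arm 0.1502404421516851 -90.56252843896573
[[0.6638 0.2185 0.059 ]
 [0.6637 0.0542 0.059 ]
 [0.536  0.0532 0.059 ]
 [0.5407 0.2184 0.059 ]]
-90.0262160902484
```

{"fn": "carry_out", "kwargs": {"moves": [{"gripper": 0.72,"travel": [0,0,0],"rot": [0,0,-0.16]},{"gripper": 0.72,"travel": [0,0,0],"rot": [0,0,-0.16]},{"gripper": 0.72,"travel": [0,0,0],"rot": [0,0,-0.16]},{"gripper": 0.72,"travel": [0,0,0],"rot": [0,0,-0.156]},{"gripper": 0.72,"travel": [5.04,1.35,1.2],"rot": [0,0,0]},{"gripper": 0.72,"travel": [5.04,1.35,1.2],"rot": [0,0,0]},{"gripper": 0.72,"travel": [5.04,1.35,1.2],"rot": [0,0,0]},{"gripper": 0.72,"travel": [5.04,1.35,1.2],"rot": [0,0,0]},{"gripper": 0.72,"travel": [5.04,1.35,1.2],"rot": [0,0,0]},{"gripper": 0.72,"travel": [5.04,1.35,1.2],"rot": [0,0,0]}], "newtons": 40}}

```text
t: 1.55
position: [0.5019, -0.3465, 0.1671]
tcp_rot: [0.0, 0.852, 0.523, 0.0]
contact_force: [0.2, -0.8, 0.2]
finger_gap: 0.0617
finger_force: 0.0
```

{"fn": "carry_out", "kwargs": {"moves": [{"gripper": 0.72,"travel": [5.04,1.35,1.2],"rot": [0,0,0]},{"gripper": 0.72,"travel": [5.04,1.35,1.2],"rot": [0,0,0]},{"gripper": 0.72,"travel": [5.04,1.35,1.2],"rot": [0,0,0]},{"gripper": 0.72,"travel": [0,0,0],"rot": [0,0,0]},{"gripper": 0.72,"travel": [0,0,0],"rot": [0,0,0]}]}}

```text
t: 2.17
position: [0.6051, -0.2313, 0.131]
tcp_rot: [-0.0, 0.852, 0.524, -0.001]
contact_force: [-0.2, -1.0, 0.0]
finger_gap: 0.0616
finger_force: 0.0
```

```bash
cat >> h.py <<'E'
from scipy.spatial.transform import Rotation as Ro
def T():
    s=read_state(); q=s["tcp_rot"]; R=Ro.from_quat([q[1],q[2],q[3],q[0]]).as_matrix(); return s,R
def to(P,yaw=None):
    "shift (cm, tool axes after a turn wz about tool z) to world P with tool x at yaw deg"
    s,R=T(); y0=np.degrees(np.arctan2(R[1,0],R[0,0])); 
    wz=0 if yaw is None else -((yaw-y0+180)%360-180)*np.pi/180
    R2=R@Ro.from_rotvec([0,0,wz]).as_matrix()
    tilt=Ro.from_matrix(R).as_euler('xyz')
    print("t",round(s["t"],2),"pos",s["position"].round(4),"yaw",y0.round(2),"zaxis",R[:,2].round(4),"q",s["qpos"].round(2),"F",s["contact_force"].round(1),"gap",round(s["finger_gap"],4))
    print(" -> wz",round(wz,3),"shift cm",(R2.T@(np.array(P)-s["position"])*100).round(2))
E
python3 - <<'E'
from h import *
to([.6055,-.2304,.015],63.1)
c=cam("wrist");f=grab_frame("wrist")
cv2.imwrite("pics/w1.png",cv2.resize(f,(800,600),interpolation=cv2.INTER_CUBIC))
print(proj("wrist",[[.6055,-.2304,.034]],c)*800/560)
E
```

```text
t 2.17 pos [ 0.6051 -0.2313  0.131 ] yaw 63.16 zaxis [-9.e-04 -4.e-04 -1.e+00] q [ 0.73  0.65 -0.58  1.64  0.41  0.98 -0.46] F [-0.2 -1.   0. ] gap 0.0616
 -> wz 0.001 shift cm [1.10e-01 1.00e-02 1.16e+01]
[[396.02576169 306.33070045]]
```

View pics/w1.png

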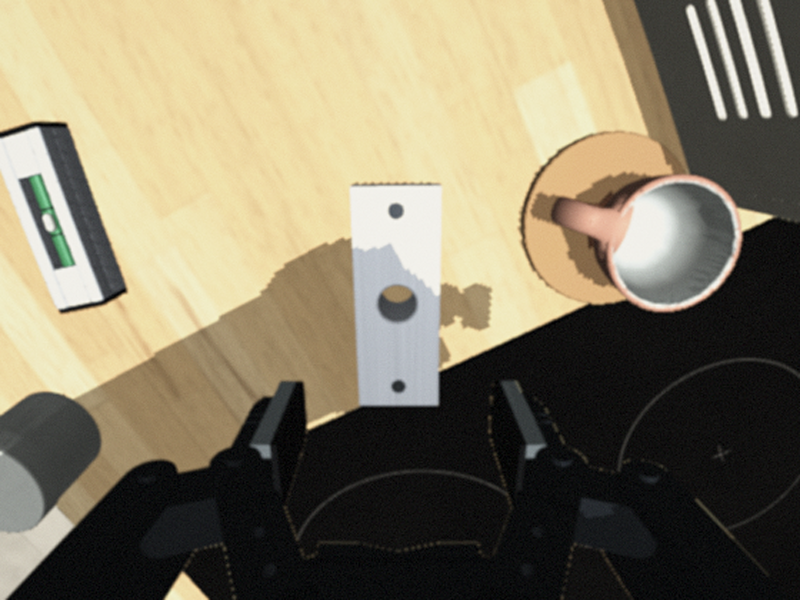

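The wrist picture shows the hole at (397,304) against a predicted (396,306), with the bar upright and centred between the fingers and the mug clear. I'll grasp it.

{"fn": "carry_out", "kwargs": {"moves": [{"gripper": 0.72,"travel": [0.15,0.05,5],"rot": [0,0,0]},{"gripper": 0.72,"travel": [0,0,4.6],"rot": [0,0,0]},{"gripper": 0.72,"travel": [0,0,2],"rot": [0,0,0]},{"gripper": 0.72,"travel": [0,0,0],"rot": [0,0,0]},{"gripper": 0.2,"travel": [0,0,0],"rot": [0,0,0]},{"gripper": 0.2,"travel": [0,0,0],"rot": [0,0,0]},{"gripper": 0.2,"travel": [0,0,0],"rot": [0,0,0]},{"gripper": 0.2,"travel": [0,0,0],"rot": [0,0,0]}], "newtons": 50}}

```text
t: 3.22
position: [0.6081, -0.2305, 0.0175]
tcp_rot: [0.002, 0.852, 0.523, 0.001]
contact_force: [-1.4, -0.6, 6.8]
finger_gap: 0.0434
finger_force: 52.1
```

Run:
```python
from h import *
s,R=T();to(s["position"]);print(s["finger_force"])
h=[atz("top",0,0,1)]
```

```text
t 3.23 pos [ 0.6081 -0.2305  0.0175] yaw 63.12 zaxis [ 0.0032 -0.0016 -1.    ] q [ 0.68  0.8  -0.51  1.68  0.51  0.8  -0.53] F [-1.4 -0.6  6.8] gap 0.0434
 -> wz 0 shift cm [0. 0. 0.]
52.08647405728698
```

{"fn": "carry_out", "kwargs": {"moves": [{"gripper": 0.2,"travel": [0,0,-5],"rot": [0,0,0]},{"gripper": 0.2,"travel": [0,0,-3],"rot": [0,0,-0.15]},{"gripper": 0.2,"travel": [0,0,-2.5],"rot": [0,0,-0.155]},{"gripper": 0.2,"travel": [0,0,-0.5],"rot": [0,0,-0.155]},{"gripper": 0.2,"travel": [5.26,-0.1,0],"rot": [0,0,0]},{"gripper": 0.2,"travel": [5.26,-0.1,0],"rot": [0,0,0]},{"gripper": 0.2,"travel": [5.26,-0.1,0],"rot": [0,0,0]},{"gripper": 0.2,"travel": [5.26,-0.1,0],"rot": [0,0,0]},{"gripper": 0.2,"travel": [5.26,-0.1,0],"rot": [0,0,0]},{"gripper": 0.2,"travel": [5.26,-0.1,0],"rot": [0,0,0]}]}}

```text
t: 4.47
position: [0.6032, 0.0872, 0.1257]
tcp_rot: [0.0, 0.71, 0.704, 0.0]
contact_force: [0.3, -0.4, -1.7]
finger_gap: 0.0429
finger_force: 52.0
```

{"fn": "carry_out", "kwargs": {"moves": [{"gripper": 0.2,"travel": [5.2,-0.1,0],"rot": [0,0,0]},{"gripper": 0.2,"travel": [0,0,0],"rot": [0,0,0]},{"gripper": 0.2,"travel": [0,0,0],"rot": [0,0,0]}]}}

```text
t: 4.85
position: [0.6027, 0.1375, 0.1254]
tcp_rot: [0.0, 0.71, 0.704, -0.0]
contact_force: [0.1, -0.6, -1.9]
finger_gap: 0.0431
finger_force: 51.9
```

Run:
```python
from h import *
to([.6044,.1376,.1225],89.5)
cw=cam("wrist");f=grab_frame("wrist");g=np.mean([grab_frame("side").astype(float) for _ in range(3)],0).astype(np.uint8)
s,R=T(); p=s["position"]
top=p+R@[0,0,.0175-.034]
pw=proj("wrist",[top],cw)[0]; ps=proj("side",[p+R@[0,0,.0175],[.6044,.1376,.093],[.6044,.1376,.067]])
u,v=pw.astype(int); a=[max(0,u-50),max(0,v-60)]
b=ps.mean(0).astype(int)-[50,55]
A=cv2.resize(f[a[1]:a[1]+110,a[0]:a[0]+100],(400,440),interpolation=cv2.INTER_CUBIC);B=cv2.resize(g[b[1]:b[1]+110,b[0]:b[0]+100],(400,440),interpolation=cv2.INTER_CUBIC)
cv2.imwrite("pics/w2.png",np.hstack([A,B]));print(a,b,"pred wrist crop",(pw-a)*4,"side crop",(ps-b)*4)
```

```text
t 4.85 pos [0.6027 0.1375 0.1254] yaw 89.54 zaxis [ 1.e-04 -1.e-03 -1.e+00] q [ 0.25  0.65 -0.72  1.72  0.51  0.97 -0.67] F [ 0.1 -0.6 -1.9] gap 0.0431
 -> wz 0.001 shift cm [0.01 0.17 0.29]
[np.int64(228), np.int64(250)] [163 173] pred wrist crop [200.39770199 241.29615259] side crop [[202.09183828 194.77458363]
 [200.46378983 218.57332097]
 [205.16570216 257.61267869]]
```

View pics/w2.png

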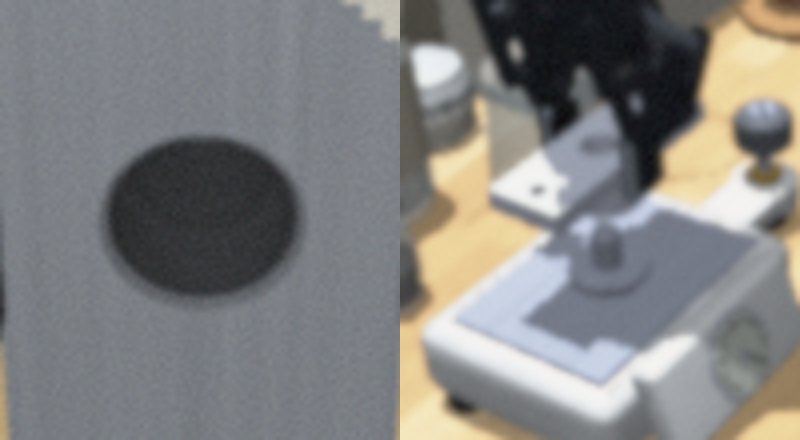

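The wrist crop has the hole's centre at (203,215). In the side crop the spindle tip is at (205,223), the shoulder (210,267), the hole (202,143) and the knob top (362,112).

Run:
```python
from h import *
s,R=T();p=s["position"]
un=lambda x,y,a:((x-1.5)/4+a[0],(y-1.5)/4+a[1])
h=atz("wrist",*un(203,215,(228,250)),p[2]+.0165); print("hole wrist",h, "tool",R.T@(h-p)*1000)
b=(163,173)
for n,x,y,z in[("hole",202,143,p[2]+.0165),("tip",205,220,.092),("should",210,267,.067),("knob",362,112,.084),("bar end L",490-400,190,p[2]+.0165),("barfront",552-400,216,p[2]+.0165)]: print(n,atz("side",*un(x,y,b),z))
# top camera: is bar end visible? save crop for later numeric use
yaw=89.5*np.pi/180; ux=np.array([np.cos(yaw),np.sin(yaw),0]);uy=np.array([ux[1],-ux[0],0])
for o in(0,.0033): print([ (np.array(q)-b)*4+1.5 for q in proj("side",[p+[0,0,.0165]+ux*(o+.06)+uy*k*.022 for k in(1,-1)])])
```

```text
hole wrist [0.60373122 0.13734834 0.1416453 ] tool [  1.69819648   0.60960164 -16.50178191]
hole [0.60039062 0.13515877 0.1416453 ]
tip [0.6039815  0.13571749 0.092     ]
should [0.59862673 0.1420893  0.067     ]
knob [ 0.59791352 -0.00461898  0.084     ]
bar end L [0.62196408 0.19546052 0.1416453 ]
barfront [0.58185876 0.19664292 0.1416453 ]
[array([ 84.37650197, 187.78859904]), array([153.48481955, 215.27166663])]
[array([ 79.75620838, 191.15904369]), array([148.9461035, 218.8223821])]
```

{"fn": "carry_out", "kwargs": {"moves": [{"gripper": 0.2,"travel": [0,0,0],"rot": [0,0,0]},{"gripper": 0.2,"travel": [0,0,0],"rot": [0,0,0]}]}}

```text
t: 5.3
position: [0.6029, 0.1371, 0.1254]
tcp_rot: [0.0, 0.711, 0.704, 0.0]
contact_force: [1.1, 0.2, -2.5]
finger_gap: 0.0427
finger_force: 51.9
```

Run:
```python
from h import *
un=lambda x,y,a:((x-1.5)/4+a[0],(y-1.5)/4+a[1])
for i in range(4):
    s,R=T();c=cam("wrist");p=s["position"];h=atz("wrist",*un(203,215,(228,250)),p[2]+.0165,c);print(s["t"],p.round(4),(R.T@(h-p)*1000).round(2),(R.T@(-c[2].T@c[3]-p)*1000).round(1));grab_frame("top")
f=np.mean([grab_frame("top").astype(float) for _ in range(3)],0).astype(np.uint8)
cv2.imwrite("pics/t2.png",cv2.resize(f[155:235,180:300],(800,533),interpolation=cv2.INTER_CUBIC))
```

```text
5.3 [0.6029 0.1371 0.1254] [  1.72   0.57 -16.5 ] [  82.7    0.6 -133.8]
5.35 [0.6028 0.1373 0.1253] [  1.72   0.62 -16.5 ] [  82.7    0.6 -133.8]
5.4 [0.6028 0.1375 0.1253] [  1.71   0.61 -16.5 ] [  82.7    0.6 -133.8]
5.45 [0.6028 0.1376 0.1253] [  1.69   0.6  -16.5 ] [  82.7    0.6 -133.8]
```

View pics/t2.png

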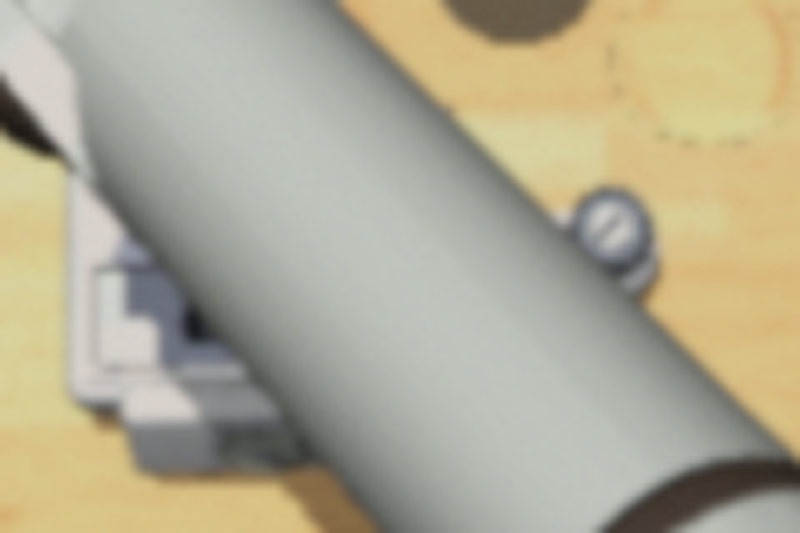

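{"fn": "carry_out", "kwargs": {"moves": [{"gripper": 0.2,"travel": [-0.17,0.1,0.8],"rot": [0,0,0]},{"gripper": 0.2,"travel": [0,0,0.4],"rot": [0,0,0]},{"gripper": 0.2,"travel": [0,0,0.4],"rot": [0,0,0]},{"gripper": 0.2,"travel": [0,0,0.4],"rot": [0,0,0]},{"gripper": 0.2,"travel": [0,0,0.4],"rot": [0,0,0]},{"gripper": 0.2,"travel": [0,0,0.2],"rot": [0,0,0]}]}}

```text
t: 6.4
position: [0.6039, 0.1369, 0.0994]
tcp_rot: [-0.0, 0.71, 0.704, 0.001]
contact_force: [-0.9, 1.6, -1.0]
finger_gap: 0.0432
finger_force: 52.1
```

{"fn": "carry_out", "kwargs": {"moves": [{"gripper": 0.2,"travel": [0.05,-0.05,0.4],"rot": [0,0,0]},{"gripper": 0.2,"travel": [0,0,0.4],"rot": [0,0,0]},{"gripper": 0.2,"travel": [0,0,0.4],"rot": [0,0,0]},{"gripper": 0.2,"travel": [0,0,0.25],"rot": [0,0,0]},{"gripper": 0.2,"travel": [0,0,0],"rot": [0,0,0]}]}}

```text
t: 7.02
position: [0.6033, 0.1372, 0.0848]
tcp_rot: [-0.0, 0.71, 0.704, 0.0]
contact_force: [-0.4, 4.2, -0.3]
finger_gap: 0.043
finger_force: 52.1
```

{"fn": "carry_out", "kwargs": {"moves": [{"gripper": 0.2,"travel": [0.05,0,0.1],"rot": [0,0,0]},{"gripper": 0.2,"travel": [0,0,0],"rot": [0,0,0]},{"gripper": 0.75,"travel": [0,0,0],"rot": [0,0,0]},{"gripper": 0.75,"travel": [0,0,0],"rot": [0,0,0]},{"gripper": 0.75,"travel": [0,0,0],"rot": [0,0,0]},{"gripper": 0.75,"travel": [0,0,-3],"rot": [0,0,0]},{"gripper": 0.75,"travel": [0,0,-5],"rot": [0,0,0]},{"gripper": 0.75,"travel": [0,0,-2],"rot": [0,0,0]},{"gripper": 0.75,"travel": [0,0,0],"rot": [0,0,0]},{"gripper": 0.75,"travel": [0,0,0],"rot": [0,0,0]}]}}

```text
t: 8.28
position: [0.6024, 0.1362, 0.1823]
tcp_rot: [-0.0, 0.71, 0.704, -0.001]
contact_force: [-0.2, -0.3, 0.0]
finger_gap: 0.0639
finger_force: 0.0
```

Run:
```python
from h import *
to([.4614,-.1090,.06],-105.55+180)
c=cam("wrist");f=grab_frame("wrist");print((proj("wrist",[[.6044,.1376,.1],[.6044,.1966,.1],[.6044,.0786,.1]],c)*10/7).round(0).tolist())
cv2.imwrite("pics/w3.png",cv2.resize(f,(800,600),interpolation=cv2.INTER_CUBIC))
```

```text
t 8.28 pos [0.6024 0.1362 0.1823] yaw 89.46 zaxis [-0.0021 -0.001  -1.    ] q [ 0.28  0.59 -0.76  1.68  0.45  1.06 -0.63] F [-0.2 -0.3  0. ] gap 0.0639
 -> wz 0.262 shift cm [-27.38  -6.99  12.28]
[[401.0, 315.0], [400.0, 192.0], [402.0, 419.0]]
```

View pics/w3.png

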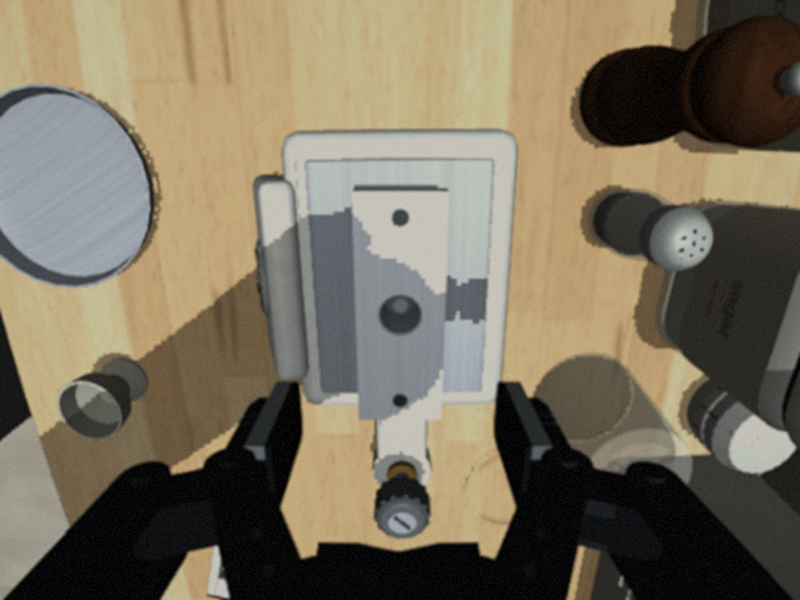

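The carrier sits on the shoulder, centre (400,315) against a predicted (401,315), with its bar in line with the foot arm. Next is the level.

{"fn": "carry_out", "kwargs": {"moves": [{"gripper": 0.72,"travel": [0,0,0],"rot": [0,0,0.131]},{"gripper": 0.72,"travel": [0,0,0],"rot": [0,0,0.131]},{"gripper": 0.72,"travel": [-4.57,-1.17,1.5],"rot": [0,0,0]},{"gripper": 0.72,"travel": [-4.57,-1.17,1.5],"rot": [0,0,0]},{"gripper": 0.72,"travel": [-4.57,-1.17,1.5],"rot": [0,0,0]},{"gripper": 0.72,"travel": [-4.57,-1.17,1.5],"rot": [0,0,0]},{"gripper": 0.72,"travel": [-4.57,-1.17,1.5],"rot": [0,0,0]},{"gripper": 0.72,"travel": [-4.57,-1.17,1.5],"rot": [0,0,0]},{"gripper": 0.72,"travel": [0,0,0],"rot": [0,0,0]},{"gripper": 0.72,"travel": [0,0,0],"rot": [0,0,0]}]}}

```text
t: 9.57
position: [0.462, -0.1079, 0.0932]
tcp_rot: [-0.001, 0.796, 0.605, 0.0]
contact_force: [1.3, 0.8, -0.0]
finger_gap: 0.0613
finger_force: 0.0
```

Run:
```python
from h import *
to([.4614,-.1090,.011],74.45)
c=cam("wrist");f=grab_frame("wrist")
g=cv2.inRange(cv2.cvtColor(f,cv2.COLOR_BGR2HSV),(45,90,40),(85,255,255))
n,l,st,ce=cv2.connectedComponentsWithStats(g)
i=np.argsort(-st[1:,4])[:3]+1; print(st[i],ce[i])
pts=np.column_stack(np.nonzero(np.isin(l,[j for j in i if st[j,4]>40])))[:,::-1].astype(np.float32)
W=np.array([atz("wrist",*p,.024,c) for p in pts]); m=W.mean(0)
r=cv2.minAreaRect((W[:,:2]*1000).astype(np.float32)); print("vial",m,r)
np.save("f.npy",f)
```

```text
t 9.57 pos [ 0.462  -0.1079  0.0932] yaw 74.46 zaxis [-8.0e-04  1.2e-03 -1.0e+00] q [ 0.73  0.46 -0.66  2.09  0.42  0.73 -0.48] F [ 1.3  0.8 -0. ] gap 0.0613
 -> wz 0.0 shift cm [-0.13 -0.02  8.22]
[[268 195  13  69 719]] [[274.3379694  227.89568846]]
vial [ 0.46036223 -0.10636764  0.024     ] ((459.75933837890625, -107.57749938964844), (48.437660217285156, 7.975666046142578), 74.47132873535156)
```

{"fn": "carry_out", "kwargs": {"moves": [{"gripper": 0.72,"travel": [-0.05,-0.15,4],"rot": [0,0,0]},{"gripper": 0.72,"travel": [0,0,3],"rot": [0,0,0]},{"gripper": 0.72,"travel": [0,0,1.2],"rot": [0,0,0]},{"gripper": 0.72,"travel": [0,0,0],"rot": [0,0,0]},{"gripper": 0.1,"travel": [0,0,0],"rot": [0,0,0]},{"gripper": 0.1,"travel": [0,0,0],"rot": [0,0,0]},{"gripper": 0.1,"travel": [0,0,0],"rot": [0,0,0]},{"gripper": 0.1,"travel": [0,0,0],"rot": [0,0,0]},{"gripper": 0.1,"travel": [0,0,0],"rot": [0,0,0]},{"gripper": 0.1,"travel": [0,0,0],"rot": [0,0,0]}], "newtons": 40}}

```text
t: 10.88
position: [0.4614, -0.1085, 0.013]
tcp_rot: [0.001, 0.796, 0.605, 0.0]
contact_force: [-0.8, 0.9, 6.3]
finger_gap: 0.0292
finger_force: 40.9
```

{"fn": "carry_out", "kwargs": {"moves": [{"gripper": 0.1,"travel": [0,0,-4],"rot": [0,0,0]},{"gripper": 0.1,"travel": [0,0,-5],"rot": [0,0,-0.131]},{"gripper": 0.1,"travel": [0,0,-5],"rot": [0,0,-0.131]},{"gripper": 0.1,"travel": [4.12,2.34,-0.4],"rot": [0,0,0]},{"gripper": 0.1,"travel": [4.12,2.34,0],"rot": [0,0,0]},{"gripper": 0.1,"travel": [4.12,2.34,0],"rot": [0,0,0]},{"gripper": 0.1,"travel": [4.12,2.34,0],"rot": [0,0,0]},{"gripper": 0.1,"travel": [4.12,2.34,0],"rot": [0,0,0]},{"gripper": 0.1,"travel": [4.12,2.34,0],"rot": [0,0,0]},{"gripper": 0.1,"travel": [0,0,0],"rot": [0,0,0]}]}}

```text
t: 12.12
position: [0.6038, 0.1429, 0.1564]
tcp_rot: [-0.001, 0.708, 0.706, 0.002]
contact_force: [-0.1, -0.3, -2.7]
finger_gap: 0.0291
finger_force: 40.7
```

{"fn": "carry_out", "kwargs": {"moves": [{"gripper": 0.1,"travel": [0,0,0],"rot": [0,0,0]},{"gripper": 0.1,"travel": [0,0,0],"rot": [0,0,0]}]}}

```text
t: 12.38
position: [0.6029, 0.1355, 0.1556]
tcp_rot: [0.0, 0.711, 0.703, -0.001]
contact_force: [-0.3, -0.7, -2.8]
finger_gap: 0.0293
finger_force: 40.7
```

```bash
cat >> h.py <<'E'
def vial(z,save=None,n=4):
    c=cam("wrist");f=np.mean([grab_frame("wrist").astype(float) for _ in range(n)],0).astype(np.uint8)
    g=cv2.inRange(cv2.cvtColor(f,cv2.COLOR_BGR2HSV),(45,90,40),(85,255,255))
    l=cv2.connectedComponentsWithStats(cv2.morphologyEx(g,cv2.MORPH_CLOSE,np.ones((9,9))))
    i=1+np.argmax(l[2][1:,4]); b=l[2][i]; print("box",b)
    pts=np.column_stack(np.nonzero((l[1]==i)))[:,::-1].astype(float)
    W=np.array([atz("wrist",*p,z,c) for p in pts]); r=cv2.minAreaRect((W[:,:2]*1000).astype(np.float32)); print("vial mm",r)
    if save: 
        x,y=max(0,b[0]-25),max(0,b[1]-25); cr=f[y:y+b[3]+50,x:x+b[2]+50]; k=min(800/cr.shape[1],600/cr.shape[0]); cv2.imwrite(save,cv2.resize(cr,None,fx=k,fy=k,interpolation=cv2.INTER_CUBIC)); print("crop",x,y,k)
E
python3 - <<'E'
from h import *
s,R=T();to([.6042,.1376,.113],89.5); vial(s["position"][2]+.011)
E
```

```text
t 12.38 pos [0.6029 0.1355 0.1556] yaw 89.38 zaxis [-6.0e-04 -1.4e-03 -1.0e+00] q [ 0.28  0.62 -0.76  1.7   0.49  1.02 -0.66] F [-0.3 -0.7 -2.8] gap 0.0293
 -> wz -0.002 shift cm [0.22 0.13 4.26]
box [ 268  248   21   95 1629]
vial mm ((603.530517578125, 136.20362854003906), (47.68103790283203, 8.660930633544922), 89.47866821289062)
```

{"fn": "carry_out", "kwargs": {"moves": [{"gripper": 0.1,"travel": [0.14,0.07,2],"rot": [0,0,0]},{"gripper": 0.1,"travel": [0,0,1.4],"rot": [0,0,0]},{"gripper": 0.1,"travel": [0,0,0.4],"rot": [0,0,0]},{"gripper": 0.1,"travel": [0,0,0.2],"rot": [0,0,0]},{"gripper": 0.1,"travel": [0,0,0.2],"rot": [0,0,0]},{"gripper": 0.1,"travel": [0,0,0],"rot": [0,0,0]}]}}

```text
t: 13.32
position: [0.6042, 0.139, 0.114]
tcp_rot: [0.0, 0.71, 0.704, 0.0]
contact_force: [-0.7, 0.1, -1.8]
finger_gap: 0.0289
finger_force: 40.6
```

{"fn": "carry_out", "kwargs": {"moves": [{"gripper": 0.1,"travel": [0,0,0.15],"rot": [0,0,0]},{"gripper": 0.1,"travel": [0,0,0.15],"rot": [0,0,0]},{"gripper": 0.1,"travel": [0,0,0],"rot": [0,0,0]}]}}

```text
t: 13.7
position: [0.6043, 0.1392, 0.1111]
tcp_rot: [0.0, 0.71, 0.704, 0.0]
contact_force: [0.7, 0.8, -0.0]
finger_gap: 0.0289
finger_force: 40.9
```

{"fn": "carry_out", "kwargs": {"moves": [{"gripper": 0.6,"travel": [0,0,0],"rot": [0,0,0]},{"gripper": 0.6,"travel": [0,0,0],"rot": [0,0,0]},{"gripper": 0.6,"travel": [0,0,0],"rot": [0,0,0]},{"gripper": 0.6,"travel": [0,0,-2],"rot": [0,0,0]},{"gripper": 0.6,"travel": [0,0,-3],"rot": [0,0,0]},{"gripper": 0.6,"travel": [0,0,-2],"rot": [0,0,0]},{"gripper": 0.6,"travel": [0,0,0],"rot": [0,0,0]},{"gripper": 0.6,"travel": [0,0,0],"rot": [0,0,0]},{"gripper": 0.6,"travel": [0,0,0],"rot": [0,0,0]},{"gripper": 0.6,"travel": [0,0,0],"rot": [0,0,0]}]}}

```text
t: 14.95
position: [0.6035, 0.1387, 0.1799]
tcp_rot: [-0.0, 0.71, 0.704, -0.001]
contact_force: [-0.8, 0.3, 0.2]
finger_gap: 0.0514
finger_force: 0.0
```

{"fn": "carry_out", "kwargs": {"moves": [{"gripper": 0.6,"travel": [0,0,0],"rot": [0,0,0]},{"gripper": 0.6,"travel": [0,0,0],"rot": [0,0,0]}]}}

```text
t: 15.2
position: [0.6039, 0.139, 0.1806]
tcp_rot: [-0.0, 0.71, 0.704, -0.0]
contact_force: [-0.1, 0.3, 0.1]
finger_gap: 0.0511
finger_force: 0.0
```

Run:
```python
from h import *
to([.6027,-.012,.16],89.5); vial(.122,"pics/b1.png")
```

```text
t 15.2 pos [0.6039 0.139  0.1806] yaw 89.49 zaxis [-3.e-04  1.e-04 -1.e+00] q [ 0.29  0.6  -0.78  1.68  0.47  1.07 -0.65] F [-0.1  0.3  0.1] gap 0.0511
 -> wz -0.0 shift cm [-1.51e+01  1.00e-02  2.06e+00]
box [272 199  14  71 832]
vial mm ((604.4722900390625, 139.22634887695312), (47.83255386352539, 8.472833633422852), 89.79683685302734)
crop 247 174 4.958677685950414
```

View pics/b1.png

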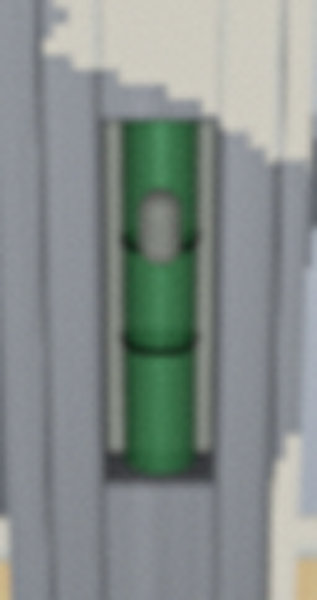

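The bubble is at row 228 and the lines are at 252 and 352. At 7.35 px/mm that is about 10 mm off, away from the foot, so I need about 2.2 rad clockwise.

{"fn": "carry_out", "kwargs": {"moves": [{"gripper": 0.65,"travel": [-5.03,0,0],"rot": [0,0,0]},{"gripper": 0.65,"travel": [-5.03,0,0],"rot": [0,0,0]},{"gripper": 0.65,"travel": [-5.03,0,1],"rot": [0,0,0]},{"gripper": 0.65,"travel": [0,0,3],"rot": [0,0,0]},{"gripper": 0.65,"travel": [0,0,0],"rot": [0,0,0]},{"gripper": 0.65,"travel": [0,0,0],"rot": [0,0,0]}], "newtons": 35}}

```text
t: 16.15
position: [0.6031, -0.0105, 0.1418]
tcp_rot: [0.0, 0.71, 0.705, 0.001]
contact_force: [0.7, 0.3, 0.2]
finger_gap: 0.0551
finger_force: 0.0
```

Run:
```python
from h import *
to([.6028,-.0122,.060],89.5)
```

```text
t 16.15 pos [ 0.6031 -0.0105  0.1418] yaw 89.59 zaxis [ 1.e-03  9.e-04 -1.e+00] q [ 0.52  0.61 -0.75  1.75  0.49  0.98 -0.42] F [0.7 0.3 0.2] gap 0.0551
 -> wz 0.002 shift cm [-0.18 -0.03  8.18]
```

{"fn": "carry_out", "kwargs": {"moves": [{"gripper": 0.65,"travel": [-0.15,0,3.5],"rot": [0,0,0]},{"gripper": 0.65,"travel": [0,0,3.2],"rot": [0,0,0]},{"gripper": 0.65,"travel": [0,0,1.4],"rot": [0,0,0]},{"gripper": 0.65,"travel": [0,0,0],"rot": [0,0,0]},{"gripper": 0.3,"travel": [0,0,0],"rot": [0,0,0]},{"gripper": 0.3,"travel": [0,0,0],"rot": [0,0,0]},{"gripper": 0.3,"travel": [0,0,0],"rot": [0,0,0]},{"gripper": 0.3,"travel": [0,0,0],"rot": [0,0,0]}]}}

```text
t: 17.15
position: [0.6035, -0.013, 0.0616]
tcp_rot: [0.001, 0.71, 0.704, 0.001]
contact_force: [-1.8, 0.7, 7.0]
finger_gap: 0.0338
finger_force: 34.9
```

{"fn": "carry_out", "kwargs": {"moves": [{"gripper": 0.3,"travel": [0,0,0],"rot": [0,0,0.18]},{"gripper": 0.3,"travel": [0,0,0],"rot": [0,0,0.18]},{"gripper": 0.3,"travel": [0,0,0],"rot": [0,0,0.18]},{"gripper": 0.3,"travel": [0,0,0],"rot": [0,0,0.18]},{"gripper": 0.3,"travel": [0,0,0],"rot": [0,0,0.18]},{"gripper": 0.3,"travel": [0,0,0],"rot": [0,0,0.18]},{"gripper": 0.3,"travel": [0,0,0],"rot": [0,0,0.18]},{"gripper": 0.3,"travel": [0,0,0],"rot": [0,0,0.18]},{"gripper": 0.3,"travel": [0,0,0],"rot": [0,0,0.18]},{"gripper": 0.3,"travel": [0,0,0],"rot": [0,0,0.18]}]}}

```text
t: 18.4
position: [0.6008, -0.0086, 0.0636]
tcp_rot: [-0.002, 0.993, -0.12, -0.002]
contact_force: [-17.2, 8.4, 29.2]
finger_gap: 0.0337
finger_force: 36.8
```

{"fn": "carry_out", "kwargs": {"moves": [{"gripper": 0.3,"travel": [0,0,0],"rot": [0,0,0.18]},{"gripper": 0.3,"travel": [0,0,0],"rot": [0,0,0.18]},{"gripper": 0.3,"travel": [0,0,0],"rot": [0,0,0]},{"gripper": 0.3,"travel": [0,0,0],"rot": [0,0,0]}]}}

```text
t: 18.9
position: [0.6012, -0.0075, 0.064]
tcp_rot: [-0.002, 0.956, -0.293, -0.002]
contact_force: [-16.3, 9.3, 31.1]
finger_gap: 0.0336
finger_force: 36.9
```

Run:
```python
from h import *
to([.6028,-.0122,.060]);print(read_state()["moment"])
g=np.mean([grab_frame("side").astype(float) for _ in range(4)],0).astype(np.uint8)
p=proj("side",[[.6042,.1385,.124]])[0].astype(int);print(p);cr=g[p[1]-30:p[1]+30,p[0]-40:p[0]+40];cv2.imwrite("pics/s2.png",cv2.resize(cr,None,fx=8,fy=8,interpolation=cv2.INTER_CUBIC))
```

```text
t 18.9 pos [ 0.6012 -0.0075  0.064 ] yaw -34.02 zaxis [-0.0022  0.0047 -1.    ] q [ 0.1   0.61 -0.17  1.8   0.14  0.75 -2.31] F [-16.3   9.3  31.1] gap 0.0336
 -> wz 0 shift cm [0.4 0.3 0.4]
[1.90075179 3.45244241 0.0055071 ]
[211 215]
```

{"fn": "carry_out", "kwargs": {"moves": [{"gripper": 0.65,"travel": [0,0,0],"rot": [0,0,0]},{"gripper": 0.65,"travel": [0,0,0],"rot": [0,0,0]},{"gripper": 0.65,"travel": [0,0,0],"rot": [0,0,0]},{"gripper": 0.65,"travel": [0,0,-2],"rot": [0,0,0]},{"gripper": 0.65,"travel": [0,0,-5],"rot": [0,0,0]},{"gripper": 0.65,"travel": [0,0,-2.5],"rot": [0,0,-0.18]},{"gripper": 0.65,"travel": [0,0,-2.5],"rot": [0,0,-0.18]},{"gripper": 0.65,"travel": [0,0,0],"rot": [0,0,-0.18]},{"gripper": 0.65,"travel": [0,0,0],"rot": [0,0,-0.18]},{"gripper": 0.65,"travel": [0,0,0],"rot": [0,0,-0.18]}]}}

```text
t: 20.35
position: [0.603, -0.0139, 0.1813]
tcp_rot: [0.0, 0.988, 0.153, 0.001]
contact_force: [-0.2, 0.1, -0.8]
finger_gap: 0.0554
finger_force: 0.0
```

{"fn": "carry_out", "kwargs": {"moves": [{"gripper": 0.65,"travel": [0,0,0],"rot": [0,0,-0.18]},{"gripper": 0.65,"travel": [0,0,0],"rot": [0,0,-0.18]},{"gripper": 0.65,"travel": [0,0,0],"rot": [0,0,-0.18]},{"gripper": 0.65,"travel": [0,0,0],"rot": [0,0,-0.18]},{"gripper": 0.65,"travel": [0,0,0],"rot": [0,0,-0.18]},{"gripper": 0.65,"travel": [0,0,0],"rot": [0,0,-0.18]},{"gripper": 0.65,"travel": [0,0,0],"rot": [0,0,-0.18]},{"gripper": 0.65,"travel": [5,0,0],"rot": [0,0,0]},{"gripper": 0.65,"travel": [5,0,0],"rot": [0,0,0]},{"gripper": 0.65,"travel": [5,0,0],"rot": [0,0,0]}]}}

```text
t: 21.6
position: [0.6045, 0.1371, 0.1812]
tcp_rot: [0.001, 0.711, 0.703, 0.0]
contact_force: [0.5, -0.3, -0.1]
finger_gap: 0.0554
finger_force: 0.0
```

{"fn": "carry_out", "kwargs": {"moves": [{"gripper": 0.65,"travel": [0,0,0],"rot": [0,0,0]},{"gripper": 0.65,"travel": [0,0,0],"rot": [0,0,0]},{"gripper": 0.65,"travel": [0,0,0],"rot": [0,0,0]}]}}

```text
t: 21.98
position: [0.6045, 0.1341, 0.18]
tcp_rot: [0.001, 0.711, 0.703, -0.0]
contact_force: [1.1, -0.8, 0.1]
finger_gap: 0.0555
finger_force: 0.0
```

Run:
```python
from h import *
to([.6028,-.0122,.060],89.5); vial(.122,"pics/b2.png")
f=grab_frame("wrist"); 
# compose: bubble crop left, downscaled wrist view right
b=cv2.imread("pics/b2.png"); w=cv2.resize(f,(480,360)); 
out=np.zeros((600,480+b.shape[1],3),np.uint8); out[:b.shape[0],:b.shape[1]]=b; out[:360,b.shape[1]:]=w; cv2.imwrite("pics/b2w.png",out[:, :800]);print(b.shape)
```

```text
t 21.98 pos [0.6045 0.1341 0.18  ] yaw 89.32 zaxis [ 3.0e-04 -1.4e-03 -1.0e+00] q [ 0.23  0.56 -0.67  1.68  0.4   1.04 -0.59] F [ 1.1 -0.8  0.1] gap 0.0555
 -> wz -0.003 shift cm [-14.62  -0.04  12.02]
box [271 190  15  73 838]
vial mm ((605.1087646484375, 140.02093505859375), (48.24212646484375, 8.389298439025879), 89.69564056396484)
crop 246 165 4.878048780487805
(600, 317, 3)
```

View pics/b2w.png

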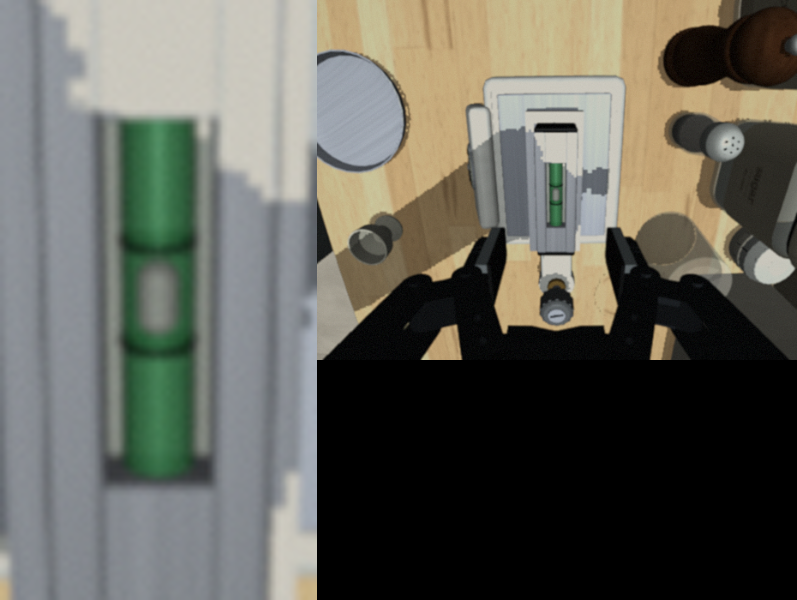

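The bubble is at row 297, centred between the lines at 247 and 347, and nothing has shifted. Next is the press with closed fingers.

{"fn": "carry_out", "kwargs": {"moves": [{"gripper": 0,"travel": [0.4,0,2],"rot": [0,0,0]},{"gripper": 0,"travel": [0,0,1.5],"rot": [0,0,0]},{"gripper": 0,"travel": [0,0,0],"rot": [0,0,0]},{"gripper": 0,"travel": [0,0,0],"rot": [0,0,0]},{"gripper": 0,"travel": [0,0,0],"rot": [0,0,0]},{"gripper": 0,"travel": [0,0,0],"rot": [0,0,0]},{"gripper": 0,"travel": [0,0,0],"rot": [0,0,0]}]}}

```text
t: 23.1
position: [0.6042, 0.1405, 0.1452]
tcp_rot: [0.0, 0.71, 0.704, 0.0]
contact_force: [0.2, -0.8, -0.1]
finger_gap: -0.0001
finger_force: 0.0
```

Run:
```python
from h import *
for i in range(3): to([.6045,.139,.132],89.5);grab_frame("side")
```

```text
t 23.1 pos [0.6042 0.1405 0.1452] yaw 89.48 zaxis [ 6.e-04  0.e+00 -1.e+00] q [ 0.2   0.61 -0.66  1.7   0.43  0.98 -0.62] F [ 0.2 -0.8 -0.1] gap -0.0001
 -> wz -0.0 shift cm [-0.15  0.03  1.32]
t 23.15 pos [0.6042 0.1404 0.1451] yaw 89.48 zaxis [ 5.e-04 -0.e+00 -1.e+00] q [ 0.2   0.61 -0.66  1.7   0.43  0.98 -0.62] F [ 0.4  0.4 -0.2] gap 0.0001
 -> wz -0.0 shift cm [-0.14  0.03  1.31]
t 23.2 pos [0.6041 0.1404 0.145 ] yaw 89.48 zaxis [ 4.e-04 -0.e+00 -1.e+00] q [ 0.2   0.61 -0.66  1.7   0.43  0.98 -0.62] F [0.8 0.4 0. ] gap 0.0001
 -> wz -0.0 shift cm [-0.14  0.04  1.3 ]
```

{"fn": "carry_out", "kwargs": {"moves": [{"gripper": 0,"travel": [-0.15,0.03,0.5],"rot": [0,0,0]},{"gripper": 0,"travel": [0,0,0.4],"rot": [0,0,0]},{"gripper": 0,"travel": [0,0,0.2],"rot": [0,0,0]},{"gripper": 0,"travel": [0,0,0.2],"rot": [0,0,0]},{"gripper": 0,"travel": [0,0,0],"rot": [0,0,0]},{"gripper": 0,"travel": [0,0,0],"rot": [0,0,0]}]}}

```text
t: 24.0
position: [0.6043, 0.139, 0.1319]
tcp_rot: [0.0, 0.71, 0.704, 0.0]
contact_force: [-0.2, -0.3, 0.5]
finger_gap: 0.0
finger_force: 0.2
```

{"fn": "carry_out", "kwargs": {"moves": [{"gripper": 0,"travel": [0,0,0.15],"rot": [0,0,0]},{"gripper": 0,"travel": [0,0,0.15],"rot": [0,0,0]},{"gripper": 0,"travel": [0,0,0],"rot": [0,0,0]},{"gripper": 0,"travel": [0,0,0],"rot": [0,0,0]}]}}

```text
t: 24.5
position: [0.6044, 0.1391, 0.129]
tcp_rot: [0.0, 0.71, 0.704, 0.0]
contact_force: [-1.2, 0.1, 3.0]
finger_gap: 0.0001
finger_force: 1.7
```

Stiffness is about 1 N per mm, as given. I need about 3 mm more.

{"fn": "carry_out", "kwargs": {"moves": [{"gripper": 0,"travel": [0,0,0.15],"rot": [0,0,0]},{"gripper": 0,"travel": [0,0,0.15],"rot": [0,0,0]},{"gripper": 0,"travel": [0,0,0],"rot": [0,0,0]},{"gripper": 0,"travel": [0,0,0],"rot": [0,0,0]},{"gripper": 0,"travel": [0,0,0],"rot": [0,0,0]},{"gripper": 0,"travel": [0,0,0],"rot": [0,0,0]},{"gripper": 0,"travel": [0,0,0],"rot": [0,0,0]}]}}

```text
t: 25.38
position: [0.6045, 0.1391, 0.1262]
tcp_rot: [0.0, 0.71, 0.704, 0.0]
contact_force: [-1.1, -0.3, 6.7]
finger_gap: -0.0001
finger_force: 3.0
```

Run:
```python
from h import *
F=[]
for i in range(8): F.append(read_state()["contact_force"]);g=grab_frame("side")
print(np.mean(F,0),np.std(F,0),read_state()["t"],read_state()["position"])
f=np.mean([grab_frame("wrist").astype(float) for _ in range(4)],0).astype(np.uint8)
g=np.mean([grab_frame("side").astype(float) for _ in range(4)],0).astype(np.uint8)
u,v=proj("wrist",[[.6044,.1391,.118]])[0].astype(int);print(u,v)
A=cv2.resize(f[v-90:v+30,u-40:u+40],(400,600),interpolation=cv2.INTER_CUBIC)
p,q=proj("side",[[.6042,.1385,.120]])[0].astype(int)
B=cv2.resize(g[q-45:q+45,p-30:p+30],(400,600),interpolation=cv2.INTER_CUBIC)
cv2.imwrite("pics/fin.png",np.hstack([A,B]))
```

```text
[-1.64939634 -0.57462932  6.37044188] [0.57345864 0.25402642 0.43767853] 25.775 [0.60449951 0.13907248 0.12626735]
276 276
```

View pics/fin.png

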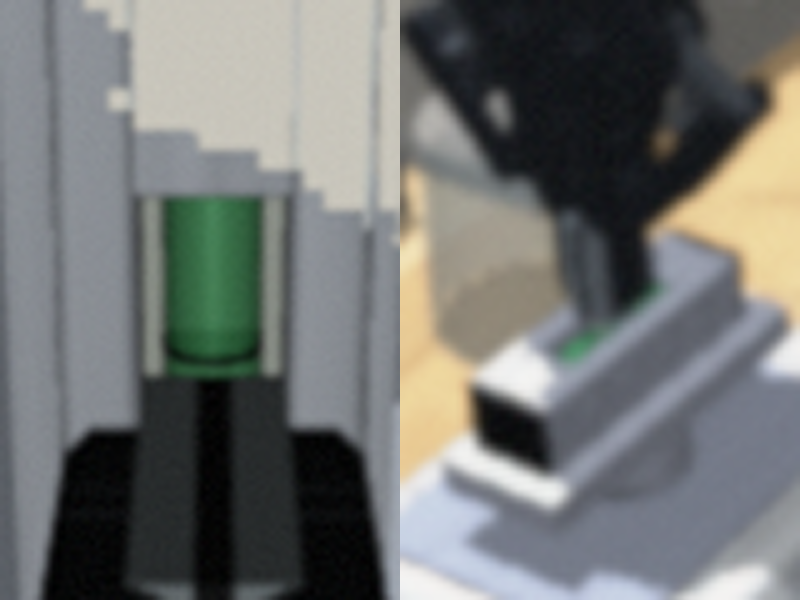

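The force is 6.4 N. The level is seated, and no bubble shows past the line on the +y side; the fingertips cover the rest of the vial. I'm handing in.

```bash
python3 -c "
from cell import *
print(close_job())"
```

```text
the job is handed in; nothing more can be done
None
```

The carrier is seated, the bubble read centred after a 2.16 rad turn of the knob, and I handed in at about 26 s while pressing the level at 6.4 N; under that load the fingertips hid most of the vial, so I could only see that the bubble had not passed the line away from the foot.

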